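Clip the lid onto the glass casserole

TASK

Put the yellow lid on the glass casserole: tuck the lid's tongue under the red lip at one end of the dish, then swing the other end down until the lid lies flat on the rim, inside the low red stop, and let go. Lower it gently rather than letting it drop, do not shove the dish along the counter, and leave the blue lid where it is.

Things in the scene. Friction and masses are not known exactly. Their poses are not given: they have to be found in the camera images.
- lid: Yellow plate 6 mm thick, lying flat. Origin: underside, middle of its 220 mm length (x), z up. Panel 160 mm wide (y) from x=-70 to +110 mm, tongue 80 wide from x=-70 to -110. Black bar handle on top centred at x=+10, y=0: 20 thick in x, 80 long in y, z 6 to 40; pinch it from above, fingers closing along the lid's x. 0.2 to 0.45 kg, balanced there. Tongue starts roughly towards -x (20 deg).
- lid_tongue (a point): Middle of the end edge of the lid's tongue: x=-110, y=0, z=+3 mm in the lid's frame. Held tilted 10 to 15 deg (the other end raised), with its lower edge about 5 mm above the rim, the tongue slides towards the casserole's -x into the slot while the far end passes over the stop. Seated, this point is at x -100 to -120, z 73 mm in the casserole's frame.
- casserole: Greenish glass dish, white rim, 240x140 mm, 2 kg, loose. Origin: centre of underside; z up; flat rim top z=70 mm. Red lip at the -x end (towards the robot): wall with inner face x=-120 and roof 100 wide, x -126 to -90, z 92 to 97; slot below it 22 high, 30 deep, open to +x. Red stop at the +x end: inner face x=+120, 70 wide, up to z=88. Seated lid: origin at x -10 to 10, y 0, z 70 mm, same yaw.
- blue_lid: Bystander: smaller blue lid, 150 x 110 x 6 mm, with a white bar handle 18 x 50 mm rising to z=32 mm, no tongue, lying flat. Origin: centre of its underside. It belongs to another dish; leave it alone.

How it is judged:
By the outcome, as a careful person would: the job done as asked, in the order asked, and still so for the second after the job is handed in, with the robot touching nothing.
It also fails if it takes over 45 s, if anything falls off the work surface, if the arm or the gripper's body presses on something with over 40 N, if the wrist force passes 120 N, or if a joint passes its speed limit or range.

ROBOT

A 6-joint arm with a two-finger parallel gripper is mounted at the origin on the work surface. World frame = base frame: x ahead of the robot, y to its left, z up, the work surface at z = 0. Lengths are in mm, angles in degrees, forces in N, time in s.
With the tool pointing down it reaches from about 350 to 850 mm from the base axis. Payload 8.1 kg.
Tool frame: the origin (TCP) lies at the very end of the fingers, on their centre line; the grasp point (between the pads) lies 19 mm behind it; z points along the fingers, y is the line along which they close (so a half turn about z gives the same grasp; the last joint's range is limited). The gripper opens to 85 mm and grips with 20 to 120 N. Pads are 22 mm wide; open, the fingers measure 114 mm over their backs; the gripper's body (76 mm by 85 mm) begins 54 mm behind the grasp point. The pads swing forward as they close: fully open they stand 13 mm farther back than shut.
Start: joints at [-77.086, 7.471, 85.268, -0, 87.261, -4.893], TCP at [183.512, -571.252, 231.292] pointing down, gripper open.
Joint ranges: [-169.43, 169.43], [-51.17, 129.36], [1.28, 143.12], [-76.62, 256.62], [0, 156.53], [-152.29, 152.29]. Speed limits (degrees/s): [136.94, 136.94, 159.86, 180, 180, 180].

INTERFACE

Orientations are given as [roll, pitch, yaw] about the fixed x, y, z axes, in that order (R = Rz(yaw) Ry(pitch) Rx(roll)).
In Python, from bench import * gives the robot as it stands.
- The arm moves only by the tool play_rows, never from a script. Its argument "increments" is a list of rows, each a list of 3 entries, a list of its own where there are three numbers: the gripper's target within -1 to 1 (fully open at 1, half-way at 0, shut at -1), then the shift along the tool's x, y, z in mm, then the turn about the tool's z in rad. A call has 1 to 12 rows; each row shifts and turns the commanded pose from where the row before left it, along the tool's axes as they then stand; what a row does not reach is not made up. A row lasts 1/12 s, in which the tool goes at most 41.7 mm and 7.16 degrees, less where a joint would pass 70% of its speed; a pose out of reach is approached as far as the arm can. A call is refused whole if a number of a shift passes 41.7 or a number of a turn 0.125, either way. A call with a gripper value outside its range is refused whole. The fingers move at their own pace and stop on an object; "force" is the grip in N (left out, the last holds). Time passes only in rows, so rows that do not move let the fingers close. It gives the time, the measured TCP pose, the force, the opening and the grip force at its end, in the units of the state.
- sense(): the state, without advancing time (a new reading comes with each control period).
- snapshot(name): name is "side" or "top" or "wrist"; returns a dict with "color" (400x640x3 uint8, red, green, blue), "intrinsics" (3x3 intrinsics, pixels), "world_from_camera" (4x4, takes a point from camera to world coordinates). Camera axes: x right, y down, z forward; pixel columns grow to the right and rows downward; lengths in mm; the calibration is good to about 2 mm. A picture is of the moment at which its call begins. There is no depth.
- hand_in(): hands the job in; it is judged then, once.
Trained networks look in a picture, given as the dict that the camera call returned (one of the last four; its "shot" number tells which), for a name from the list of things; names that differ only in an ending like _2 or _b are one class to them, and where a whole thing is asked for, a point or a joint stands for the part that bears it (a point fixed in the world has none). Each returns a list of dicts, best first, with "p" (0 to 1); they miss things now and then, are a little off and sometimes report something else, mostly with a low value. They report only what shows in the picture. A call takes as long as a camera call.
- find_in(query, picture): "xyz" ([x, y, z] in mm, in the coordinates of the camera as it stood for that picture, good to about 4 mm: the middle of the surface that is visible of it).
- regions_of(query, picture): "mask" (400x640 bool, what is visible of it).
- pinpoint(query, picture): "xyz" ([x, y, z] in mm, in the coordinates of the camera as it stood for that picture, good to about 4 mm: a listed point, or the origin of a listed thing).
The state is a dict: "time": time; "joint_pos": joint angles; "qd": joint speeds; "joint_efforts": joint torques, N m; "tool_pos": TCP position; "tcp_rot": TCP orientation; "ft_force": force on the tool from outside, world axes, zero at the start; "wrist_torque": the same for the moment, N m; "finger_gap": finger opening in mm; "grip_force": force on a finger pad.
Only numpy, scipy, OpenCV 4.12 (cv2) and the standard library are available. Lean on these libraries where they do the work, as an engineer would, in place of code of your own. Each camera call takes 0.05 s, during which the arm holds its last target. There are 200 camera calls.

## Working session

There is one attempt and no reset: what is moved stays moved. The work goes in short steps, Python scripts to look and compute and a tool call to move; the robot and the scene stay as the last step left them, time stands still between calls to the robot, and variables do not carry over. Pictures are saved under pics/ and viewed, at most 10 in all, crops included, and the job is handed in when it is done.

Besides the shell and the picture viewer there is one more tool, called after "Call:" by a JSON object that holds its "method" and its "body". play_rows: Moves the arm, as the interface text tells. Its arguments: {"type":"object","properties":{"increments":{"type":"array","items":{"type":"array"}},"force":{"type":"number"}},"required":["increments"]}

```bash
mkdir -p pics; cat > h.py <<'E'
from bench import *
import numpy as np, cv2
def shot(n,save=None):
    s=snapshot(n)
    if save: cv2.imwrite('pics/'+save,s['color'][:,:,::-1])
    return s
def w(s,p): 
    T=np.array(s['world_from_camera']); return (T[:3,:3]@np.array(p)+T[:3,3]).round(1)
def proj(s,P):
    T=np.linalg.inv(np.array(s['world_from_camera'])); c=T[:3,:3]@np.array(P,float)+T[:3,3]; u=np.array(s['intrinsics'])@c; return u[:2]/u[2]
def ray(s,uv,z):
    "pixel to world at height z"
    T=np.array(s['world_from_camera']); d=T[:3,:3]@np.linalg.solve(np.array(s['intrinsics']),[uv[0],uv[1],1]); o=T[:3,3]
    return o+d*(z-o[2])/d[2]
E
python3 - <<'E'
from h import *
t=shot('top','top0.png');s=shot('side','side0.png')
print(sense())
for n,p in(('top',t),('side',s)):
  print(n,np.array(p['world_from_camera']).round(2).tolist())
  for q in('lid','lid_tongue','casserole','blue_lid'):
    print(q,[(w(p,d['xyz']).tolist(),round(d['p'],2)) for d in pinpoint(q,p)][:2])
E
```

```text
{'time': 0.1, 'joint_pos': array([-7.70868914e+01,  7.51092395e+00,  8.53233979e+01,  8.31369569e-04,
        8.72614681e+01, -4.89181118e+00]), 'qd': array([ 0.04844555, -0.15724897, -0.08915226,  0.14533613,  0.04209457,
        0.08313602]), 'joint_efforts': array([ 1.42186524e-03, -5.70947957e+01, -5.01942766e+01, -3.82438275e-04,
        8.07077828e-03,  2.37107827e-05]), 'tool_pos': array([ 183.39396219, -570.76509311,  230.34440651]), 'tcp_rot': array([-1.79904630e+02, -8.99577000e-03,  1.78048719e+01]), 'ft_force': array([-0.33378852,  0.14083326,  0.00376755]), 'wrist_torque': array([-0.02691405, -0.01383664, -0.03681082]), 'grip_force': 0.0, 'finger_gap': 85.6666483996436}
top [[-0.02, -0.99, 0.11, 373.6], [-1.0, 0.02, 0.01, -13.12], [-0.01, -0.11, -0.99, 976.73], [0.0, 0.0, 0.0, 1.0]]
lid [([502.2, -257.7, 2.7], 0.83)]
lid_tongue [([400.4, -236.5, 2.7], 0.91), ([503.6, -256.9, 3.0], 0.69)]
casserole [([527.0, 10.7, -1.3], 0.61)]
blue_lid [([552.3, 268.2, -0.6], 0.76)]
side [[-0.99, -0.08, 0.08, 414.94], [-0.11, 0.77, -0.63, 448.53], [-0.01, -0.63, -0.77, 584.9], [0.0, 0.0, 0.0, 1.0]]
lid [([506.8, -261.1, 0.0], 0.95)]
lid_tongue [([398.7, -241.3, 0.5], 0.75)]
casserole [([531.8, 17.4, 2.3], 0.62)]
blue_lid [([545.4, 270.6, -2.0], 0.82)]
```

View pics/top0.png

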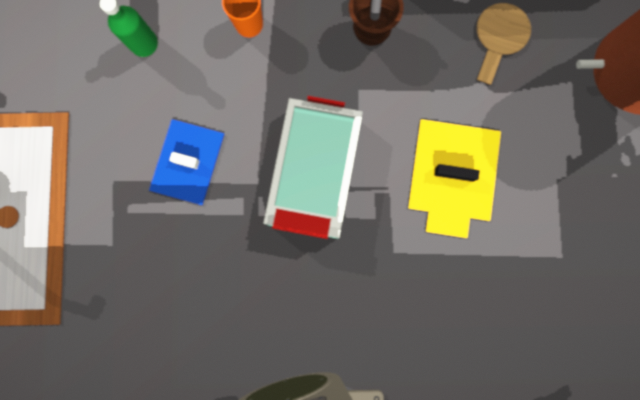

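View pics/side0.png

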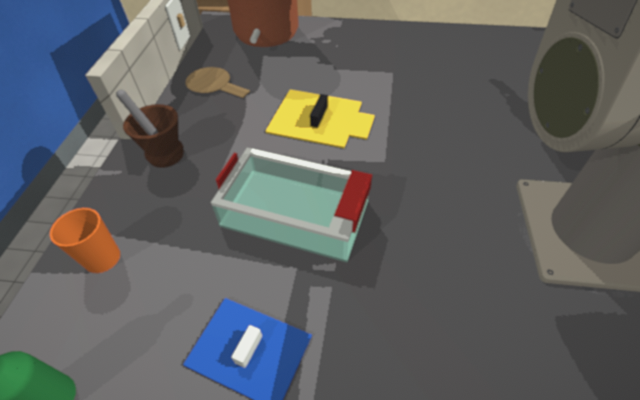

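```bash
cat >> h.py <<'E'
from scipy.optimize import minimize
LID=[(-70,-80),(110,-80),(110,80),(-70,80),(-70,40),(-110,40),(-110,-40),(-70,-40)]
RIM=[(-120,-70),(120,-70),(120,70),(-120,70)]
def xf(pose,pts,z):
    x,y,a=pose; a=np.radians(a); c,s=np.cos(a),np.sin(a)
    return np.array([(x+c*u-s*v,y+s*u+c*v,z) for u,v in pts])
def fit(p,mask,poly,z,x0):
    m=mask.astype(np.float32); m=cv2.GaussianBlur(m,(0,0),1)
    def cost(q):
        im=np.zeros(m.shape,np.uint8); P=np.array([proj(p,X) for X in xf(q,poly,z)])
        cv2.fillPoly(im,[np.round(P*256).astype(np.int32)],255,cv2.LINE_AA,8); return np.abs(cv2.GaussianBlur(im/255.,(0,0),1)-m).sum()
    r=minimize(cost,x0,method='Nelder-Mead',options=dict(initial_simplex=np.array(x0)+np.array([[0,0,0],[8,0,0],[0,8,0],[0,0,5]]),xatol=.05,fatol=.5))
    return r.x.round(2),round(r.fun,1),m.sum()
def hsv(p): return cv2.cvtColor(p['color'],cv2.COLOR_RGB2HSV)
def fill(m):
    c,_=cv2.findContours(m.astype(np.uint8),cv2.RETR_EXTERNAL,cv2.CHAIN_APPROX_NONE); c=max(c,key=cv2.contourArea)
    o=np.zeros(m.shape,np.uint8); cv2.drawContours(o,[c],-1,1,-1); return o
def lidfit(p,z=5,x0=(503,-258,-12)):
    h=hsv(p); return fit(p,fill((abs(h[...,0].astype(int)-29)<6)&(h[...,1]>150)&(h[...,2]>60)),LID,z,x0)
def reds(p):
    h=hsv(p); return (((h[...,0]<6)|(h[...,0]>174))&(h[...,1]>170)&(h[...,2]>80)).astype(np.uint8)
E
python3 - <<'E'
from h import *
t=shot('top');s=shot('side')
print('lid',lidfit(t,5),lidfit(s,5))
for p in(t,s):
  n,l,st,ce=cv2.connectedComponentsWithStats(reds(p))
  print([(st[i].tolist(),ce[i].round(1).tolist()) for i in range(1,n) if st[i][4]>100])
# rim mask: hull of dish parts in top
m=regions_of('casserole',t)[0]; print(m['p']); mk=m['mask']
h=hsv(t); 
wh=(h[...,1]<40)&(h[...,2]>150)&(cv2.dilate(mk.astype(np.uint8),np.ones((5,5)))>0)
gr=(abs(h[...,0].astype(int)-80)<15)&(h[...,1]>40)&(h[...,2]>90)&mk
u=fill(cv2.morphologyEx((wh|gr|((reds(t)>0)&mk)).astype(np.uint8),cv2.MORPH_CLOSE,np.ones((3,3))))
print('cas rim', fit(t,u,RIM,70,(528,12,-5)))
n,l,st,ce=cv2.connectedComponentsWithStats(reds(t)*mk.astype(np.uint8))
for i in range(1,n):
  if st[i][4]>40:
    r=cv2.minAreaRect(np.argwhere(l==i)[:,::-1].astype(np.float32)); print(st[i],r, 'z97',ray(t,r[0],97).round(1),'z88',ray(t,r[0],88).round(1))
    print([ray(t,c,97).round(1).tolist() for c in cv2.boxPoints(r)])
E
```

```text
lid (array([ 506.56, -260.02,  -10.15]), np.float64(85.8), np.float32(8335.0)) (array([ 506.94, -259.08,  -10.25]), np.float64(430.1), np.float32(3725.0))
[([308, 96, 36, 10, 153], [325.4, 100.9]), ([273, 210, 56, 29, 1054], [301.1, 223.8])]
[([217, 154, 20, 32, 177], [226.2, 169.8]), ([336, 171, 35, 60, 1049], [354.1, 196.2])]
0.7
cas rim (array([524.66,  13.11, -12.16]), np.float64(378.2), np.float32(10283.0))
[308  96  36  10 151] ((325.50799560546875, 100.95600128173828), (35.86653137207031, 4.203807830810547), 10.30484676361084) z97 [642.2 -11.3  97. ] z88 [644.9 -11.3  88. ]
[[645.1, 21.6, 97.0], [652.8, 20.1, 97.0], [639.3, -44.1, 97.0], [631.6, -42.6, 97.0]]
[ 273  210   56   28 1033] ((300.9720458984375, 223.5878143310547), (54.11787796020508, 19.411102294921875), 10.5391845703125) z97 [419.4  36.6  97. ] z88 [419.9  37.1  88. ]
[[412.3, 87.1, 97.0], [446.1, 80.5, 97.0], [426.6, -13.9, 97.0], [393.0, -6.9, 97.0]]
```

Call:
{"method": "play_rows", "body": {"increments": [[1,[34.3,-16.1,0],0],[1,[34.3,-16.1,0],0],[1,[34.3,-16.1,0],0],[1,[34.3,-16.1,0],0],[1,[34.3,-16.1,0],0],[1,[34.3,-16.1,0],0],[1,[34.3,-16.1,0],0],[1,[34.3,-16.1,0],0],[1,[34.3,-16.1,0],0],[1,[34.3,-16.1,0],0],[1,[34.3,-16.1,0],0],[1,[34.3,-16.1,0],0]], "force": 20}}

```text
time: 1.65
tool_pos: [517.5, -259.9, 231.6]
tcp_rot: [180.0, -0.0, 17.8]
ft_force: [1.3, -0.1, -0.6]
finger_gap: 85.0
grip_force: 0.0
```

Call:
{"method": "play_rows", "body": {"increments": [[1,[0,0,20],0.1222],[1,[0,0,20],0.1222],[1,[0,0,20],0.1222],[1,[0,0,20],0.1222],[1,[0,0,0],0],[1,[0,0,0],0]]}}

```text
time: 2.15
tool_pos: [515.5, -260.9, 150.3]
tcp_rot: [-179.9, 0.2, -10.0]
ft_force: [0.6, 0.1, -0.1]
finger_gap: 85.7
grip_force: 0.0
```

```bash
cat >> h.py <<'E'
def go(target,yaw=None):
    "increments in tool axes to reach TCP target (turn done last)"
    s=sense(); y=np.radians(s['tcp_rot'][2]); d=np.array(target)-s['tool_pos']
    print('t',s['time'],'tcp',s['tool_pos'].round(1),s['tcp_rot'].round(2),'gap',s['finger_gap'],'F',s['ft_force'].round(1),'M',s['wrist_torque'].round(2),'grip',s['grip_force'])
    print('inc',(np.array([np.cos(y)*d[0]+np.sin(y)*d[1],np.sin(y)*d[0]-np.cos(y)*d[1],-d[2]])).round(1), None if yaw is None else 'turn %.4f'%(-np.radians(yaw-s['tcp_rot'][2])))
E
python3 - <<'E'
from h import *
go((516.5,-261.3,100),-10.2)
p=shot('wrist','w0.png'); print(np.array(p['world_from_camera']).round(2).tolist())
h=hsv(p); bl=((h[...,2]<45)).astype(np.uint8); n,l,st,ce=cv2.connectedComponentsWithStats(bl)
for i in range(1,n):
  if st[i][4]>400:
    r=cv2.minAreaRect(np.argwhere(l==i)[:,::-1].astype(np.float32)); print(st[i],r,ray(p,r[0],40))
print(proj(p,(516.5,-261.3,40)))
E
```

```text
t 2.15 tcp [ 515.5 -260.9  150.3] [-1.7994e+02  1.6000e-01 -9.9700e+00] gap 85.66406448078082 F [ 0.6  0.1 -0.1] M [ 0.01 -0.01  0.05] grip 0.0
inc [ 1.1  0.3 50.3] turn 0.0040
[[-0.17, -0.94, -0.3, 589.86], [-0.99, 0.16, 0.05, -275.42], [-0.0, 0.3, -0.95, 293.24], [0.0, 0.0, 0.0, 1.0]]
[ 271  177  101   31 2971] ((320.9999694824219, 191.99998474121094), (99.99998474121094, 29.999996185302734), -0.0) [ 519.47348628 -264.64430119   40.        ]
[    0   267   640   133 30100] ((319.5, 333.0), (132.0, 639.0), 90.0) [ 393.64940937 -241.61327322   40.        ]
[317.35103978 196.41303343]
```

View pics/w0.png

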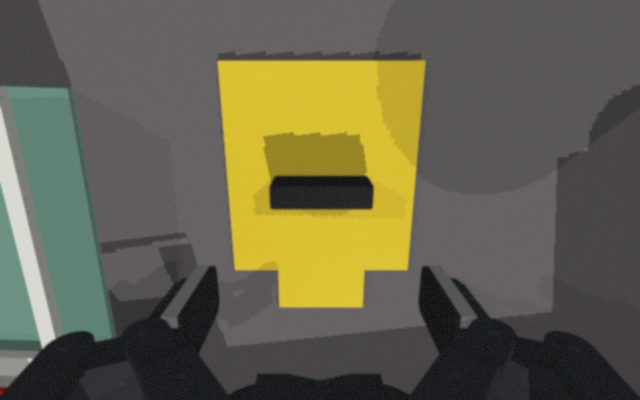

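Call:
{"method": "play_rows", "body": {"increments": [[1,[0.6,0.3,25],0.002],[1,[0.6,0.4,25],0.002],[1,[0,0.3,25],0],[1,[0,0,25],0],[1,[0,0,0],0],[1,[0,0,0],0]]}}

```text
time: 2.7
tool_pos: [517.1, -262.6, 51.8]
tcp_rot: [-180.0, 0.1, -10.3]
ft_force: [0.3, -0.0, 0.6]
finger_gap: 85.7
grip_force: 0.0
```

```bash
python3 - <<'E'
from h import *
go((516.5,-261.3,2),-10.2)
p=shot('wrist','w1.png')
print(proj(p,(516.5,-261.3,40)),proj(p,sense()['tool_pos']))
E
```

```text
t 2.7 tcp [ 517.1 -262.6   51.8] [-1.7998e+02  5.0000e-02 -1.0300e+01] gap 85.67019561596207 F [ 0.3 -0.   0.6] M [ 0.02 -0.04 -0.01] grip 0.0
inc [-0.9 -1.2 49.8] turn -0.0018
[313.39605304 256.62156456] [316.7027137  265.49683138]
```

View pics/w1.png

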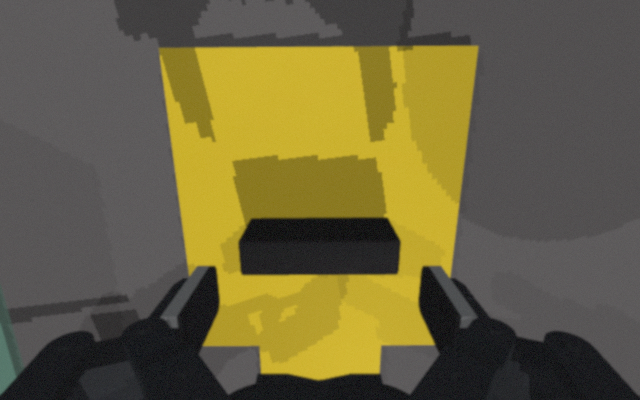

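Call:
{"method": "play_rows", "body": {"increments": [[1,[-0.5,0.4,8],0],[1,[0,0,5],0],[1,[0,0,5],0],[1,[0,0,4],0],[1,[0,0,4],0],[1,[0,0,4],0]]}}

```text
time: 3.25
tool_pos: [516.7, -262.9, 21.0]
tcp_rot: [-180.0, 0.0, -10.4]
ft_force: [0.1, 0.0, -0.8]
finger_gap: 85.2
grip_force: 0.0
```

Call:
{"method": "play_rows", "body": {"increments": [[1,[0,0,4],0],[1,[0,0,4],0],[1,[0,0,4],0],[1,[0,0,3],0],[1,[0,0,3],0],[1,[0,0,0],0]]}}

```text
time: 3.75
tool_pos: [516.3, -262.7, 2.5]
tcp_rot: [-180.0, 0.1, -10.4]
ft_force: [-0.1, -0.0, 0.1]
finger_gap: 85.2
grip_force: 0.0
```

Call:
{"method": "play_rows", "body": {"increments": [[-1,[0,0,0],0],[-1,[0,0,0],0],[-1,[0,0,0],0],[-1,[0,0,0],0],[-1,[0,0,0],0],[-1,[0,0,0],0]], "force": 20}}

```text
time: 4.25
tool_pos: [516.6, -262.9, 3.2]
tcp_rot: [-180.0, 0.0, -10.4]
ft_force: [-0.2, 0.7, -2.7]
finger_gap: 79.8
grip_force: 26.8
```

Call:
{"method": "play_rows", "body": {"increments": [[-1,[0,0,-4],0],[-1,[0,0,-8],0],[-1,[0,0,-14],0],[-1,[0,0,-18],0],[-1,[0,0,-18],0],[-1,[0,0,-18],0],[-1,[0,0,-18],0],[-1,[0,0,-18],0],[-1,[0,0,-18],0],[-1,[0,0,-12],0],[-1,[0,0,0],0],[-1,[0,0,0],0]]}}

```text
time: 5.25
tool_pos: [517.3, -263.3, 150.2]
tcp_rot: [180.0, -0.1, -10.4]
ft_force: [-0.9, -0.2, -4.3]
finger_gap: 79.4
grip_force: 26.9
```

```bash
python3 - <<'E'
from h import *
a=np.radians(-12); o=np.array([525,14])+60*np.array([np.cos(a),np.sin(a)])+10*np.array([np.cos(a),np.sin(a)])
print(o); go((o[0],o[1],149),-12.2)
t=shot('top'); s=shot('side','s1.png')
z=sense()['tool_pos'][2]
print(lidfit(t,z+2,(506,-260,-10)))
E
```

```text
[ 5.93470332e+02 -5.53818357e-01]
t 5.25 tcp [ 517.3 -263.3  150.2] [ 1.7995e+02 -1.1000e-01 -1.0430e+01] gap 79.38588319394378 F [-0.9 -0.2 -4.3] M [0.04 0.01 0.03] grip 26.891743540763855
inc [  27.4 -272.2    1.2] turn 0.0309
(array([ 509.31, -252.14,  -11.38]), np.float64(7789.3), np.float32(3630.0))
```

View pics/s1.png

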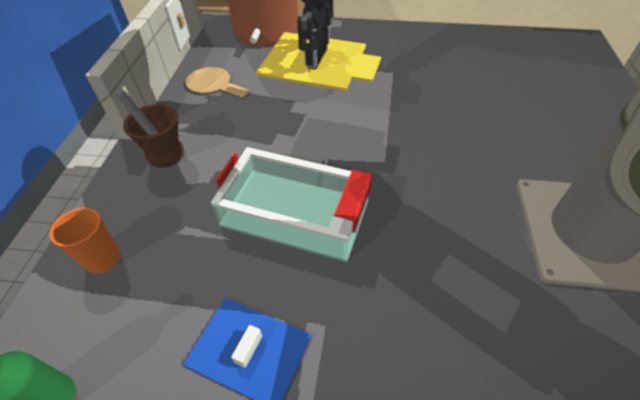

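Call:
{"method": "play_rows", "body": {"increments": [[-1,[1,-10,0],0],[-1,[3,-25,0],0],[-1,[3,-30,0],0],[-1,[3,-30,0],0],[-1,[3,-30,0],0],[-1,[3,-30,0],0],[-1,[3,-30,0],0],[-1,[3,-30,0],0],[-1,[3,-27,0],0],[-1,[2,-20,0],0.015],[-1,[1,-10,0],0.014],[-1,[0,0,0],0]]}}

```text
time: 6.35
tool_pos: [593.1, 2.9, 147.8]
tcp_rot: [-180.0, 0.1, -12.0]
ft_force: [-0.6, -0.5, -2.7]
finger_gap: 79.5
grip_force: 26.8
```

```bash
cat >> h.py <<'E'
def tilt(p,x0=None,mode=1):
    "fit lid pitch (far end up +) & shift from image, about pinch; occluded by gripper: score edge with convex parts only"
    s=sense(); T=s['tool_pos']; yaw=np.radians(s['tcp_rot'][2]); h=hsv(p)
    m=((abs(h[...,0].astype(int)-29)<6)&(h[...,1]>120)&(h[...,2]>50)).astype(np.float32)
    n,l,st,_=cv2.connectedComponentsWithStats(m.astype(np.uint8)); m=cv2.GaussianBlur(m,(0,0),1)
    # gripper occlusion: ignore pixels dark inside
    dark=(h[...,2]<50)|(h[...,1]<60)
    def pts(q):
        th,dx,dz=np.radians(q[0]),q[1],q[2]; P=[]
        for zz in (0,6):
          for u,v in LID:
            a,b=u-10,zz-31; X=a*np.cos(th)-b*np.sin(th)+dx; Z=a*np.sin(th)+b*np.cos(th)+31+dz-3
            P.append(T+np.array([X*np.cos(yaw)-v*np.sin(yaw),X*np.sin(yaw)+v*np.cos(yaw),Z]))
        return P
    def cost(q):
        P=np.array([proj(p,X) for X in pts(q)]); im=np.zeros(m.shape,np.uint8)
        for k in (P[:8],P[8:]): cv2.fillPoly(im,[np.round(k*256).astype(np.int32)],255,cv2.LINE_AA,8)
        d=np.abs(cv2.GaussianBlur(im/255.,(0,0),1)-m); d[(im>0)&dark]*=0.1
        return d.sum()
    best=min((minimize(cost,(t0,0,0),method='Nelder-Mead',options=dict(initial_simplex=np.array([t0,0,0])+np.array([[0,0,0],[4,0,0],[0,5,0],[0,0,5]]),xatol=.05,fatol=.5)) for t0 in (0,6,12)),key=lambda r:r.fun)
    return best.x.round(2),round(best.fun,1)
E
python3 - <<'E'
from h import *
go((593.5,-0.6,149),-12.1)
print(tilt(shot('side','s2.png')),tilt(shot('top')))
E
```

```text
t 6.35 tcp [593.1   2.9 147.8] [-1.7995e+02  1.4000e-01 -1.1960e+01] gap 79.49119284864707 F [-0.6 -0.5 -2.7] M [-0.03 -0.01 -0.05] grip 26.837026476860046
inc [ 1.1  3.3 -1.2] turn 0.0024
(array([-1.76,  1.12, -0.12]), np.float64(544.0)) (array([-16.66,   4.31, -14.82]), np.float64(979.7))
```

View pics/s2.png

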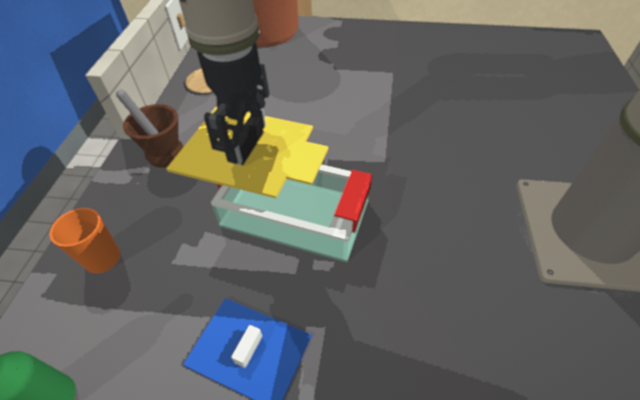

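Call:
{"method": "play_rows", "body": {"increments": [[-1,[0.5,1.5,8],0],[-1,[0.5,1.8,12],0],[-1,[0,0,12],0],[-1,[0,0,10],0],[-1,[0,0,6],0],[-1,[0,0,4],0],[-1,[0,0,2],0],[-1,[0,0,2],0],[-1,[0,0,1],0],[-1,[0,0,0],0]]}}

```text
time: 7.28
tool_pos: [594.2, -4.0, 92.6]
tcp_rot: [-180.0, -0.0, -12.1]
ft_force: [0.0, 0.1, -3.2]
finger_gap: 79.6
grip_force: 26.8
```

Call:
{"method": "play_rows", "body": {"increments": [[-1,[0,0,1],0],[-1,[0,0,1],0],[-1,[0,0,1],0],[-1,[0,0,1],0],[-1,[0,0,1],0],[-1,[0,0,0],0]]}}

```text
time: 7.78
tool_pos: [594.2, -3.7, 88.4]
tcp_rot: [-180.0, -0.0, -12.1]
ft_force: [-4.8, 1.0, 4.2]
finger_gap: 79.4
grip_force: 27.9
```

```bash
python3 - <<'E'
from h import *
go((593.5,-0.6,91))
p=shot('side','s3.png');print(tilt(p))
E
```

```text
t 7.7833 tcp [594.2  -3.7  88.4] [-1.7998e+02 -4.0000e-02 -1.2080e+01] gap 79.39688346063453 F [-4.8  1.   4.2] M [0.21 0.48 0.06] grip 27.92038232088089
inc [-1.4 -2.9 -2.6] None
(array([0.99, 0.31, 1.51]), np.float64(518.1))
```

View pics/s3.png

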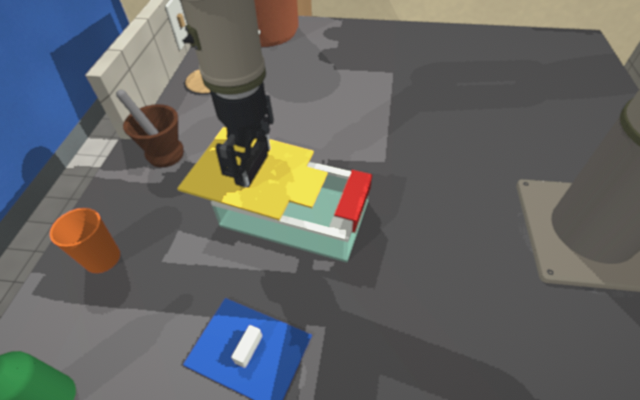

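Call:
{"method": "play_rows", "body": {"increments": [[-1,[-1.2,0,0.5],0],[-1,[-0.6,0,1],0],[-1,[-0.6,0,1],0],[-1,[-0.6,0,1],0],[-1,[0,0,0],0]]}}

```text
time: 8.25
tool_pos: [591.3, -3.3, 83.8]
tcp_rot: [-180.0, -0.0, -12.1]
ft_force: [1.2, 0.9, 0.9]
finger_gap: 79.5
grip_force: 27.4
```

```bash
python3 - <<'E'
from h import *
go((593.5,-0.6,91))
p=shot('side');print(tilt(p))
n,l,st,ce=cv2.connectedComponentsWithStats(reds(p))
print([(st[i].tolist(),ce[i].round(1).tolist()) for i in range(1,n) if st[i][4]>100])
E
```

```text
t 8.25 tcp [591.3  -3.3  83.8] [-1.7999e+02 -4.0000e-02 -1.2090e+01] gap 79.4692545485854 F [1.2 0.9 0.9] M [ 0.09 -0.57  0.06] grip 27.393299639225006
inc [ 1.6 -3.1 -7.2] None
(array([ 5.79,  1.69, -0.2 ]), np.float64(540.3))
[([335, 171, 37, 60, 1089], [354.0, 196.1])]
```

Call:
{"method": "play_rows", "body": {"increments": [[-1,[-0.6,0,1],0],[-1,[-0.4,0,0.8],0],[-1,[0,0,0],0],[-1,[0,0,-3],0],[-1,[0,0,-6],0],[-1,[0,0,-6],0],[-1,[0,-3,-5],0],[-1,[0,0,0],0]]}}

```text
time: 8.97
tool_pos: [591.2, 0.2, 103.2]
tcp_rot: [-180.0, -0.1, -12.1]
ft_force: [-0.2, -0.4, -3.1]
finger_gap: 80.0
grip_force: 26.9
```

```bash
python3 - <<'E'
from h import *
a=np.radians(-12);o=np.array([525,14])+(24+10)*np.array([np.cos(a),np.sin(a)])
go((*o,102),-12.0)
p=shot('side','s4.png');print(tilt(p)); t=shot('top')
for q in (t,p):
  print([w(q,d['xyz']).tolist() for d in pinpoint('lid_tongue',q)][:1],[w(q,d['xyz']).tolist() for d in pinpoint('lid',q)][:1])
  n,l,st,ce=cv2.connectedComponentsWithStats(reds(q))
  print([(st[i].tolist(),ce[i].round(1).tolist()) for i in range(1,n) if st[i][4]>100])
E
```

```text
t 8.9667 tcp [5.912e+02 2.000e-01 1.032e+02] [-1.7998e+02 -7.0000e-02 -1.2090e+01] gap 79.97302066909938 F [-0.2 -0.4 -3.1] M [ 0.01 -0.02 -0.  ] grip 26.92301630973816
inc [-33.6   0.3   1.2] turn -0.0016
(array([5.96, 0.75, 2.04]), np.float64(555.2))
[[478.8, 24.9, 88.4]] [[582.2, 2.3, 103.1]]
[]
[[480.0, 22.3, 89.8]] [[583.6, 1.3, 99.0]]
[([335, 170, 37, 61, 1092], [354.0, 196.1])]
```

View pics/s4.png

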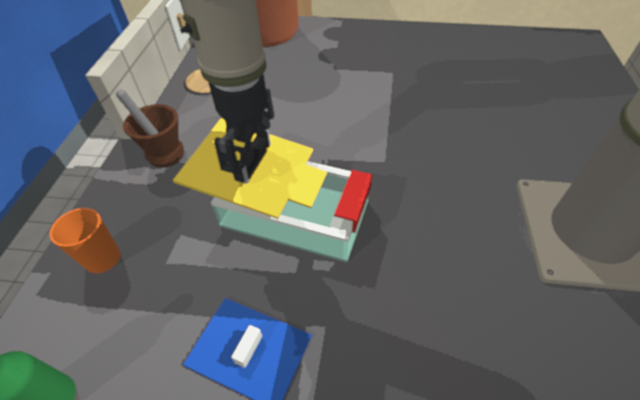

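Call:
{"method": "play_rows", "body": {"increments": [[-1,[0,0.5,3],0],[-1,[0,0.5,4],0],[-1,[-4,0,4],0],[-1,[-7,0,0],0],[-1,[-7,0,0],0],[-1,[-6,0,0],0],[-1,[-4,0,0],0],[-1,[0,0,0],0]]}}

```text
time: 9.93
tool_pos: [562.2, 5.0, 91.2]
tcp_rot: [-180.0, 0.0, -12.1]
ft_force: [0.2, -0.2, -3.0]
finger_gap: 79.4
grip_force: 26.8
```

```bash
python3 - <<'E'
from h import *
a=np.radians(-12);o=np.array([525,13])+(10)*np.array([np.cos(a),np.sin(a)])
go((*o,91),-12.0)
p=shot('side','s5.png');print(tilt(p))
n,l,st,ce=cv2.connectedComponentsWithStats(reds(p))
print([(st[i].tolist(),ce[i].round(1).tolist()) for i in range(1,n) if st[i][4]>100])
cv2.imwrite('pics/s5c.png',cv2.resize(p['color'][100:280,150:400,::-1],None,fx=3,fy=3))
E
```

```text
t 9.9333 tcp [562.2   5.   91.2] [-1.800e+02  1.000e-02 -1.208e+01] gap 79.4479036504104 F [ 0.2 -0.2 -3. ] M [-0.01  0.04  0.  ] grip 26.842468678951263
inc [-28.1  -0.1   0.2] turn -0.0013
(array([ 4.97,  2.34, -0.72]), np.float64(542.3))
[([335, 170, 37, 61, 1092], [354.0, 196.1])]
```

View pics/s5c.png

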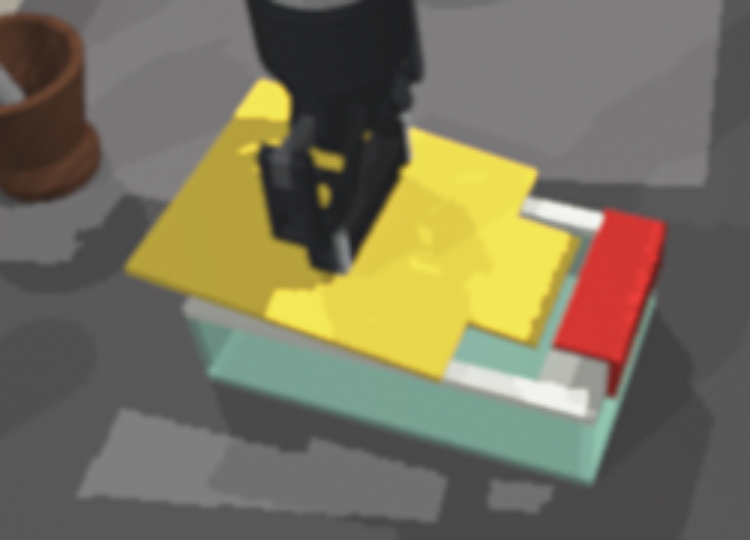

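Call:
{"method": "play_rows", "body": {"increments": [[-1,[-3,0,0],0],[-1,[-4,0,0],0],[-1,[-4,0,0],0],[-1,[-3,0,0],0],[-1,[0,0,0],0]]}}

```text
time: 10.4
tool_pos: [548.7, 7.8, 90.8]
tcp_rot: [-180.0, 0.0, -12.1]
ft_force: [0.8, -0.9, -3.5]
finger_gap: 79.5
grip_force: 26.8
```

Call:
{"method": "play_rows", "body": {"increments": [[-1,[-3,0,0],0],[-1,[-4,0,0],0],[-1,[-4,0,0],0],[-1,[-3,0,0],0],[-1,[0,0,0],0]]}}

```text
time: 10.82
tool_pos: [535.0, 10.7, 90.9]
tcp_rot: [180.0, 0.0, -12.1]
ft_force: [0.4, -0.1, -2.7]
finger_gap: 79.6
grip_force: 26.8
```

```bash
python3 - <<'E'
from h import *
a=np.radians(-12);o=np.array([525,13])+(10)*np.array([np.cos(a),np.sin(a)])
go((*o,73),-12.0)
p=shot('side');print(tilt(p))
n,l,st,ce=cv2.connectedComponentsWithStats(reds(p))
print([(st[i].tolist(),ce[i].round(1).tolist()) for i in range(1,n) if st[i][4]>100])
t=shot('top')
cv2.imwrite('pics/s6.png',np.vstack([cv2.resize(p['color'][110:280,150:400,::-1],None,fx=2,fy=2),cv2.resize(t['color'][80:250,200:450,::-1],None,fx=1.5,fy=1.5,)[:, :375] if 0 else cv2.resize(t['color'][80:200+50,200:450,::-1],(500,255))]))
E
```

```text
t 10.8167 tcp [535.   10.7  90.9] [ 1.800e+02  3.000e-02 -1.208e+01] gap 79.55919011272967 F [ 0.4 -0.1 -2.7] M [ 0.01  0.01 -0.01] grip 26.84750586748123
inc [-0.2 -0.1 17.9] turn -0.0014
(array([ 3.93,  3.49, -1.02]), np.float64(1084.9))
[([335, 171, 37, 60, 1102], [353.9, 196.3])]
```

View pics/s6.png

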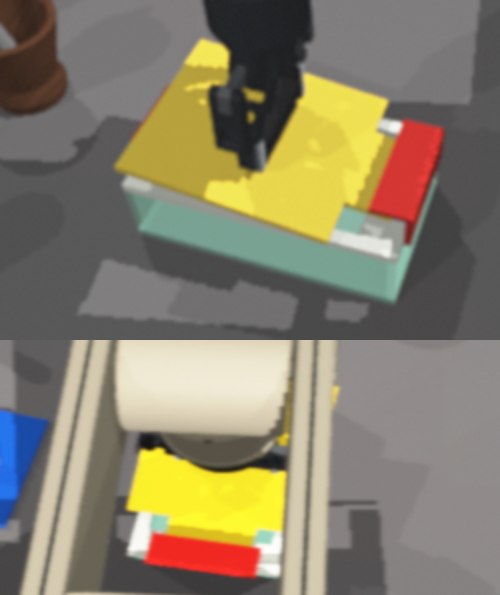

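Call:
{"method": "play_rows", "body": {"increments": [[-1,[0,0,2],0],[-1,[0,0,2],0],[-1,[0.25,0,1],0],[-1,[0.25,0,1],0],[-1,[0.25,0,1],0],[-1,[0.25,0,1],0],[-1,[0.25,0,1],0],[-1,[0.25,0,1],0],[-1,[0,0,0],0]]}}

```text
time: 11.67
tool_pos: [537.1, 10.2, 80.8]
tcp_rot: [-180.0, 0.0, -12.1]
ft_force: [1.2, 0.3, -0.4]
finger_gap: 79.5
grip_force: 27.2
```

Call:
{"method": "play_rows", "body": {"increments": [[-1,[0.25,0,1],0],[-1,[0.25,0,1],0],[-1,[0.25,0,1],0],[-1,[0.25,0,1],0],[-1,[0,0,0],0]]}}

```text
time: 12.08
tool_pos: [538.0, 10.0, 76.7]
tcp_rot: [180.0, 0.0, -12.1]
ft_force: [2.4, 0.2, -1.1]
finger_gap: 79.4
grip_force: 27.2
```

```bash
python3 - <<'E'
from h import *
go((535,11,73),-12.0)
p=shot('side')
n,l,st,ce=cv2.connectedComponentsWithStats(reds(p))
print([(st[i].tolist(),ce[i].round(1).tolist()) for i in range(1,n) if st[i][4]>20])
cv2.imwrite('pics/s7.png',cv2.resize(p['color'][100:280,150:400,::-1],None,fx=3,fy=3))
E
```

```text
t 12.0833 tcp [538.   10.   76.7] [ 1.800e+02  2.000e-02 -1.209e+01] gap 79.41365110799829 F [ 2.4  0.2 -1.1] M [ 0.03  0.02 -0.03] grip 27.194601595401764
inc [-3.1 -0.3  3.7] turn -0.0016
[([217, 154, 20, 32, 166], [226.2, 169.4]), ([335, 171, 37, 60, 1097], [353.9, 196.2])]
```

View pics/s7.png

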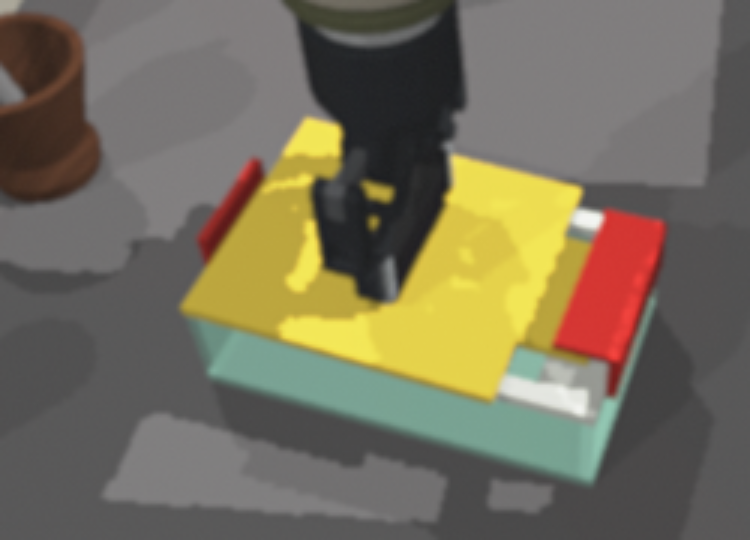

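I've viewed 11 pictures, one over the limit, so from here I'll go by numbers only. The last picture shows the tongue under the lip at crop (580,300). The far edge is inside the red stop at crop (230,210) and almost down.

Call:
{"method": "play_rows", "body": {"increments": [[-1,[0,0,1],0],[-1,[0,0,1],0],[-1,[0,0,0.7],0],[-1,[0,0,0],0]]}}

```text
time: 12.47
tool_pos: [538.0, 10.0, 74.1]
tcp_rot: [-180.0, 0.0, -12.1]
ft_force: [1.6, -0.8, -0.7]
finger_gap: 79.3
grip_force: 27.2
```

Call:
{"method": "play_rows", "body": {"increments": [[-1,[0,0,0.5],0],[-1,[0,0,0.5],0],[-1,[0,0,0],0]]}}

```text
time: 12.72
tool_pos: [538.1, 10.1, 73.2]
tcp_rot: [-180.0, 0.0, -12.1]
ft_force: [1.3, -0.5, 0.1]
finger_gap: 79.9
grip_force: 27.2
```

Call:
{"method": "play_rows", "body": {"increments": [[-1,[0,0,0.5],0],[-1,[0,0,0.5],0],[-1,[0,0,0],0]]}}

```text
time: 12.97
tool_pos: [538.2, 10.0, 72.8]
tcp_rot: [180.0, -0.0, -12.1]
ft_force: [-1.0, -0.2, 4.3]
finger_gap: 79.6
grip_force: 27.7
```

Call:
{"method": "play_rows", "body": {"increments": [[-1,[0,0,0.5],0],[-1,[0,0,0.5],0],[-1,[0,0,0],0]]}}

```text
time: 13.22
tool_pos: [538.2, 10.0, 72.7]
tcp_rot: [180.0, 0.0, -12.1]
ft_force: [-7.6, -0.2, 14.4]
finger_gap: 79.9
grip_force: 29.1
```

Call:
{"method": "play_rows", "body": {"increments": [[-1,[0,0,-0.8],0],[-1,[0,0,0],0],[-0.5,[0,0,0],0],[0.5,[0,0,0],0],[1,[0,0,0],0],[1,[0,0,0],0],[1,[0,0,0],0],[1,[0,0,0],0],[1,[0,0,0],0]]}}

```text
time: 13.97
tool_pos: [538.0, 10.0, 71.8]
tcp_rot: [180.0, 0.0, -12.1]
ft_force: [0.7, -0.7, 1.2]
finger_gap: 85.8
grip_force: 0.0
```

```bash
python3 - <<'E'
from h import *
go((538.2,10,73))
p=shot('side')
n,l,st,ce=cv2.connectedComponentsWithStats(reds(p))
print([(st[i].tolist(),ce[i].round(1).tolist()) for i in range(1,n) if st[i][4]>20])
E
```

```text
t 13.9667 tcp [538.   10.   71.8] [ 1.800e+02  2.000e-02 -1.209e+01] gap 85.75930884885625 F [ 0.7 -0.7  1.2] M [0.03 0.02 0.01] grip 0.0
inc [ 0.2 -0.  -1.2] None
[([217, 154, 20, 32, 181], [226.3, 169.4]), ([335, 170, 37, 61, 1095], [354.0, 196.2])]
```

Released, and no contact force beyond noise. Now straight up.

Call:
{"method": "play_rows", "body": {"increments": [[1,[0,0,-3],0],[1,[0,0,-5],0],[1,[0,0,-8],0],[1,[0,0,-10],0],[1,[0,0,-15],0],[1,[0,0,-20],0],[1,[0,0,-30],0],[1,[0,0,-30],0],[1,[0,0,-20],0],[1,[0,0,0],0]]}}

```text
time: 14.85
tool_pos: [541.3, 9.8, 220.7]
tcp_rot: [-179.9, -0.6, -12.1]
ft_force: [-0.3, -0.4, 0.8]
finger_gap: 85.4
grip_force: 0.0
```

Call:
{"method": "play_rows", "body": {"increments": [[1,[0,25,0],0],[1,[0,35,0],0],[1,[0,35,0],0],[1,[0,35,0],0],[1,[0,35,0],0],[1,[0,35,0],0],[1,[0,35,0],0],[1,[0,20,0],0],[1,[0,0,0],0]]}}

```text
time: 15.6
tool_pos: [483.5, -243.2, 213.6]
tcp_rot: [179.9, -0.0, -12.3]
ft_force: [0.4, 0.1, 0.5]
finger_gap: 85.5
grip_force: 0.0
```

```bash
python3 - <<'E'
from h import *
go((538.2,10,73))
t=shot('top');p=shot('side')
print('lid top',fit(t,fill((abs(hsv(t)[...,0].astype(int)-29)<6)&(hsv(t)[...,1]>150)&(hsv(t)[...,2]>60)),[(-90,-40),(-70,-40),(-70,-80),(110,-80),(110,80),(-70,80),(-70,40),(-90,40)],76,(528,13,-12)))
for q in(t,p):
  for k in('lid','casserole','blue_lid'): print(k,[(w(q,d['xyz']).tolist(),round(d['p'],2)) for d in pinpoint(k,q)][:1])
  n,l,st,ce=cv2.connectedComponentsWithStats(reds(q))
  print([(st[i].tolist(),ce[i].round(1).tolist()) for i in range(1,n) if st[i][4]>20])
# corners in side image: height via panel outline fit at z=70..90
h=hsv(p); m=fill((abs(h[...,0].astype(int)-29)<6)&(h[...,1]>120)&(h[...,2]>50))
c=cv2.approxPolyDP(max(cv2.findContours(m,0,2)[0],key=cv2.contourArea),4,True)[:,0]
print(c.tolist()); print(np.array([proj(p,X) for X in xf((528.5,12,-12),[(110,-80),(110,80),(-70,80),(-70,-80)],76)]).round(0).tolist())
E
```

```text
t 15.6 tcp [ 483.5 -243.2  213.6] [ 1.799e+02 -2.000e-02 -1.232e+01] gap 85.48355098515613 F [0.4 0.1 0.5] M [ 0.01 -0.04  0.  ] grip 0.0
inc [  -0.6 -259.   140.6] None
lid top (array([529.08,  13.37, -11.85]), np.float64(278.5), np.float32(8755.0))
lid [([527.0, 15.2, 72.2], 0.64)]
casserole []
blue_lid [([554.3, 268.6, 0.1], 0.57)]
[([308, 96, 37, 11, 158], [326.2, 101.1]), ([273, 210, 56, 29, 1084], [301.0, 224.0])]
lid [([526.7, 13.6, 68.4], 0.87)]
casserole []
blue_lid [([550.6, 266.7, 0.3], 0.58)]
[([217, 154, 20, 32, 186], [226.5, 169.3]), ([335, 171, 37, 60, 1099], [353.9, 196.2])]
[[212, 204], [314, 233], [322, 215], [344, 220], [332, 216], [345, 181], [338, 179], [344, 164], [252, 143]]
[[252.0, 142.0], [211.0, 205.0], [314.0, 233.0], [344.0, 163.0]]
```

The lid corners match the flat seated pose within 1 px. The lid origin is about 4 mm from the dish origin along x, and the dish hasn't moved.

```bash
python3 -c "
from bench import *
print(hand_in())"
```

```text
the job is handed in; nothing more can be done
None
```

The job is handed in: the lid lies flat on the casserole with its tongue under the red lip and its far end inside the stop, neither the dish nor the blue lid moved measurably, and it took about 16 s; I gripped the handle by its ends rather than across its thickness, because the arm's moves cannot tilt the lid and it had to pivot in the fingers, and I viewed 11 pictures, one over the limit of 10.

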